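# Book in a gas regulator set: stow its arrestors, uncap its unknown thread

## Robot

A 7-joint arm with a two-finger parallel gripper is mounted at the origin on the work surface. World frame = base frame: x ahead of the robot, y to its left, z up, the work surface at z = 0. Lengths are in m, angles in rad, forces in N, time in s.
With the tool pointing down it reaches from about 0.425 to 0.925 m from the base axis. Payload 6.8 kg.
Tool frame: the origin (TCP) lies at the very end of the fingers, on their centre line; the grasp point (between the pads) lies 19 mm behind it; z points along the fingers, x is the direction in which the jaws open and shut, and the axes are right-handed (so a half turn about z gives the same grasp; the last joint's range is limited). The gripper opens to 85 mm and grips with 20 to 120 N. Pads are 22 mm wide; open, the fingers measure 114 mm over their backs; the gripper's body (76 mm by 85 mm) begins 54 mm behind the grasp point. The pads swing forward as they close: fully open they stand 13 mm farther back than shut.
Start: joints at [1.067, 0.477, 0.022, 1.555, -0.011, 1.109, -0.083], TCP at [0.26, -0.623, 0.231] pointing down, gripper open.
Joint ranges: [-2.96, 2.96], [-0.34, 2.1], [-1.41, 1.46], [0.24, 2.44], [-1.37, 4.51], [0.17, 1.92], [-2.96, 2.96]. Speed limits (rad/s): [2.39, 2.39, 3.14, 3.14, 3.14, 3.14, 3.14].

## Interface

Orientations are given as a unit quaternion [w, x, y, z].
In Python, from station import bot gives the robot as it stands.
- The arm moves only by the shell command python3 -m creep 'ROWS' [FORCE]. ROWS is JSON, a list that holds one entry, the list of rows, each a list of 7 numbers: the shift along the tool's x, y, z in cm, then the turn, a rotation vector about the tool's x, y, z in rad, then the opening, from 0 (shut) to 1 (fully open). In form: [[[dx, dy, dz, wx, wy, wz, claw], ...]]. A call has 1 to 10 rows; each row is the pose to reach, as a shift and turn from the pose commanded when the call began, along the tool's axes at that moment; what a row does not reach only later rows make up. A row lasts 1/8 s, in which the tool goes at most 62.5 mm and 10.7 degrees, less where a joint would pass 70% of its speed; a pose out of reach is approached as far as the arm can. A call with a gripper value outside its range is refused whole. The fingers move at their own pace and stop on an object; FORCE is the grip in N (left out, the last holds). Time passes only in rows, so rows that repeat a pose let the fingers close. It gives the time, the measured TCP pose, the force and the opening at its end, in the units of the state.
- bot.get_obs(): the state, without advancing time (a new reading comes with each control period).
- bot.read_camera(name): name is "side" or "top" or "wrist"; returns (picture, depth): 400x640x3 uint8, blue, green, red; 400x640 float32, m along the optical axis (not along the pixel's ray), 0 where there is no reading.
- bot.calibration(name): a dict with "mtx" (3x3 intrinsics, pixels), "rvec" (rotation vector, rad) and "tvec" (3), from world to camera coordinates, as OpenCV has them. Camera axes: x right, y down, z forward; pixel columns grow to the right and rows downward; lengths in m; the calibration is good to about 2 mm. A picture is of the moment at which its call begins: read the wrist's pose just before it. calibration takes no time and is no camera call; for the wrist camera it gives the pose at the moment of the call.
- bot.hand_in(): hands the job in, once; it reports no verdict.
Trained networks look in the newest picture that a camera, given by its name, has taken for a name from the list of things; names that differ only in an ending like _2 or _b are one class to them, and where a whole thing is asked for, a point or a joint stands for the part that bears it (a point fixed in the world has none). Each returns a list of dicts, best first, with "p" (0 to 1); they miss things now and then, are a little off and sometimes report something else, mostly with a low value. They report only what shows in the picture. A call takes as long as a camera call.
- bot.find_in(camera, label): "xy" ([column, row] in pixels, amid what is visible of it).
- bot.silhouettes(camera, label): "mask" (400x640 bool, what is visible of it) and "xy" ([column, row] in pixels, amid what is visible of it).
The state is a dict: "t": time; "q": joint angles; "joint_vel": joint speeds; "joint_torque": joint torques, N m; "eef_pos": TCP position; "tool_rot": TCP orientation; "contact_force": force on the tool from outside, world axes, zero at the start; "torque": the same for the moment, N m; "gripper_width": opening from 0.0 (shut) to 1.0 (fully open).
Only numpy, scipy, OpenCV 4.12 (cv2) and the standard library are available. Lean on these libraries where they do the work, as an engineer would, in place of code of your own. Each camera call takes 0.05 s, during which the arm holds its last target.

## Task

Book in this returned gas set: stand its two brass flashback arrestors (red band and blue band) upright on the floor of the blue crate, each in an empty cell of its own. Then open the outlet of the regulator that is clamped in the vice: nobody knows whether it is a right-hand or a left-hand thread, so try its yellow cap one way and, if it is blocked, the other, unscrew it the way it gives and lift it off. Finish while still holding the cap in the gripper about 6 cm above its seat, clear of the regulator, and leave the other things on the bench and in the crate where they are.

Things in the scene. Friction and masses are not known exactly. Their poses are not given: they have to be found in the camera images.
- arrestor_red: loose flashback arrestor with a red band, a brass cylinder 30 mm in diameter and 103 mm tall, 0.25 kg, standing upright on the bench on its hexagon nut; grip it on the plain cylinder between 45 and 85 mm up (from 87 mm up it is a thinner hose tail). Origin: centre of its underside, z up its axis
- arrestor_blue: the same with a blue band
- stock0: silver arrestor with a black band, same size, already standing in a cell of the crate; to be left there. Origin: centre of its underside
- stock1: a second such silver arrestor, in another cell
- stock2: a third such silver arrestor, in another cell
- cell0 (a point): centre of the floor of a cell of the fixed blue crate: near row from the robot, right; crate axes: x away from the robot, y left. 2 x 3 cells 62 mm square at 65 mm spacing, 3 mm walls, tops 45 mm above this floor and 48 mm above the bench; three cells at random hold silver arrestors
- cell1 (a point): centre of the floor of a cell of the fixed blue crate: near row from the robot, middle; crate axes: x away from the robot, y left. 2 x 3 cells 62 mm square at 65 mm spacing, 3 mm walls, tops 45 mm above this floor and 48 mm above the bench; three cells at random hold silver arrestors
- cell2 (a point): centre of the floor of a cell of the fixed blue crate: near row from the robot, left; crate axes: x away from the robot, y left. 2 x 3 cells 62 mm square at 65 mm spacing, 3 mm walls, tops 45 mm above this floor and 48 mm above the bench; three cells at random hold silver arrestors
- cell3 (a point): centre of the floor of a cell of the fixed blue crate: far row from the robot, right; crate axes: x away from the robot, y left. 2 x 3 cells 62 mm square at 65 mm spacing, 3 mm walls, tops 45 mm above this floor and 48 mm above the bench; three cells at random hold silver arrestors
- cell4 (a point): centre of the floor of a cell of the fixed blue crate: far row from the robot, middle; crate axes: x away from the robot, y left. 2 x 3 cells 62 mm square at 65 mm spacing, 3 mm walls, tops 45 mm above this floor and 48 mm above the bench; three cells at random hold silver arrestors
- cell5 (a point): centre of the floor of a cell of the fixed blue crate: far row from the robot, left; crate axes: x away from the robot, y left. 2 x 3 cells 62 mm square at 65 mm spacing, 3 mm walls, tops 45 mm above this floor and 48 mm above the bench; three cells at random hold silver arrestors
- cap: yellow plastic cap on the upright outlet, 34 mm wide, 26 mm tall, 12-sided, 0.03 kg; black radial mark on its top at its own +x edge. Origin: centre of its underside, z up. The thread holds it until turned: the tightening way a stop blocks it at once; the loosening way it turns easily, rises 1.8 mm in 50 degrees, lifts straight off at 1.0 to 1.45 rad from its start and meets a stop at 1.5 rad
- outlet (a point): centre of the seat under the cap's rim, 182 mm above the bench, z up. Three-start quick thread; which way loosens it from above, anticlockwise (right-hand) or clockwise (left-hand), differs from run to run and cannot be seen. The nipple stands 18 mm above the seat in the cap; the boss below is 33 mm wide, 16 mm tall, on a brass drum of radius 36 mm, axis along x, 52 mm below the seat
- regulator: gas regulator clamped outlet up in a green drill-press vice, fixed: 0.25 m long in x, 0.16 m wide, 74 mm high. Origin: on the bench under the outlet, z up. Its knob reaches to x = 92 mm, 130 mm up; the vice's T-handle to x = -165 mm, 44 mm up. Two gauges, 63 mm wide, 30 mm thick in x, centred at (y, z) = (88, 190) mm, 56 mm clear of the cap's axis, and (102, 101) mm
- leak_spray: white bottle with a red cap, 48 mm in diameter, 100 mm tall; bystander. Origin: centre of its underside
- tape: grey roll of tape, 80 mm across, 25 mm high; bystander
- spanner: spanner 180 mm long lying on the bench; bystander
- carton: cardboard box 80 x 110 x 60 mm; bystander. Origin: centre of its underside
- paste_tin: tin 60 mm in diameter, 70 mm tall; bystander. Origin: centre of its underside

How it is judged:
On the way, in this order (a step that is already met when the one before it is completed fails the run):
1. both banded arrestors stand upright on the crate's floor, released, each in an empty cell of its own ((horizontal distance between arrestor_red and cell0 below 0.026 m or horizontal distance between arrestor_red and cell1 below 0.026 m or horizontal distance between arrestor_red and cell2 below 0.026 m or horizontal distance between arrestor_red and cell3 below 0.026 m or horizontal distance between arrestor_red and cell4 below 0.026 m or horizontal distance between arrestor_red and cell5 below 0.026 m) and z of each of arrestor_red, arrestor_blue in the frame of cell0 below 0.008 m and angle between each of arrestor_red, arrestor_blue's own z axis and vertical below 0.15 rad and linear speed of each of arrestor_red, arrestor_blue below 0.02 m/s and contact force between each of arrestor_red, arrestor_blue and the fingers below 0.05 N and horizontal distance between each of arrestor_red, arrestor_blue and stock0 above 0.036 m and horizontal distance between each of arrestor_red, arrestor_blue and stock1 above 0.036 m and horizontal distance between each of arrestor_red, arrestor_blue and stock2 above 0.036 m and (horizontal distance between arrestor_blue and cell0 below 0.026 m or horizontal distance between arrestor_blue and cell1 below 0.026 m or horizontal distance between arrestor_blue and cell2 below 0.026 m or horizontal distance between arrestor_blue and cell3 below 0.026 m or horizontal distance between arrestor_blue and cell4 below 0.026 m or horizontal distance between arrestor_blue and cell5 below 0.026 m) and horizontal distance between arrestor_red and arrestor_blue above 0.036 m), for 0.2 s.
2. the cap is unscrewed and lifted off its outlet in the gripper (z of cap in the frame of outlet above 0.04 m and contact force between cap and the fingers above 0.5 N), for 0.2 s.
At the end, for the whole second after the job is handed in: Both banded arrestors stand released on the crate floor (within 8 mm), upright within 0.15 rad, within 26 mm of the centre of a cell with no other arrestor. The fingers hold the cap still, over 40 mm above its seat; neither cap nor arm touches the regulator (all of step 1 and all of step 2 and contact force between each of cap, the arm, the fingers and regulator below 0.1 N and linear speed of cap below 0.03 m/s); the arm keeps its last pose, push and grip.
It fails at once if a bystander on the bench or a silver arrestor in the crate is pushed more than 35 mm or tipped over (distance of any of leak_spray, tape, spanner, carton, paste_tin, stock0, stock1, stock2 from where it was at the start of the episode above 0.035 m or angle between any of stock0, stock1, stock2, leak_spray's own z axis and vertical above 0.5 rad).
It also fails if it takes over 61 s, if anything falls off the work surface, if the arm or the gripper's body presses on something with over 40 N, if the wrist force passes 120 N, or if a joint passes its speed limit or range.

## Working session

There is one attempt and no reset: what is moved stays moved. The work goes in short steps, Python scripts to look and compute and a shell command to move; the robot and the scene stay as the last step left them, time stands still between calls to the robot, and variables do not carry over. Pictures are saved under pics/ and viewed, and the job is handed in when it is done.

```bash
ls; mkdir -p pics
python3 - <<'E'
from station import bot
import cv2
o=bot.get_obs();print({k:(v if not hasattr(v,'round') else v.round(3)) if not isinstance(v,list) else [round(x,3) for x in v] for k,v in o.items()})
for c in ['side','top']:
    p,d=bot.read_camera(c);cv2.imwrite(f'pics/{c}0.png',p)
E
```

```text
pics
{'t': 0.0, 'q': array([ 1.067,  0.478,  0.022,  1.556, -0.011,  1.109, -0.083]), 'joint_vel': array([-0.001,  0.001,  0.001, -0.   , -0.002, -0.   ,  0.003]), 'joint_torque': array([-0.0000e+00, -5.9645e+01,  1.6080e+00, -2.8120e+01,  1.2000e-02,
        9.0000e-03, -0.0000e+00]), 'eef_pos': array([ 0.26 , -0.622,  0.23 ]), 'tool_rot': array([-0.   ,  0.832, -0.554, -0.001]), 'contact_force': array([ 0.672,  0.68 , -1.24 ]), 'torque': array([ 0.011, -0.041, -0.022]), 'gripper_width': 1.0009314625413916}
```

View pics/side0.png

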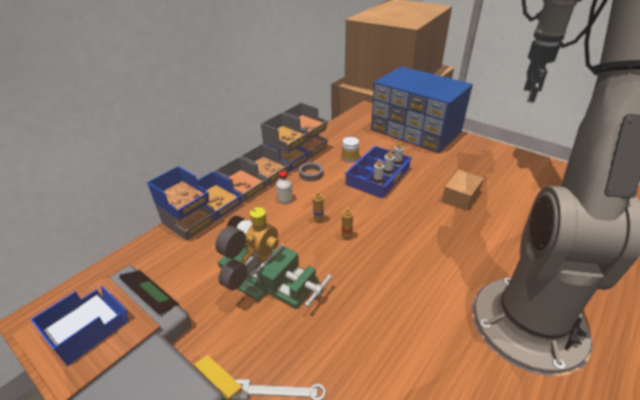

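View pics/top0.png

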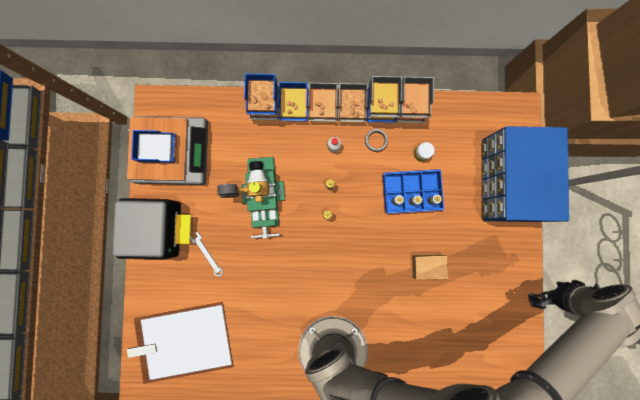

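```bash
cat > h.py <<'E'
import numpy as np, cv2
from station import bot
from scipy.spatial.transform import Rotation as R
def cal(c):
    k=bot.calibration(c);Rm=cv2.Rodrigues(np.array(k['rvec'],float))[0];return np.array(k['mtx'],float),Rm,np.array(k['tvec'],float).ravel()
def cloud(c,d,mask=None):
    K,Rm,t=cal(c);v,u=np.nonzero((d>0)&(mask if mask is not None else True));z=d[v,u]
    pc=np.c_[(u-K[0,2])/K[0,0]*z,(v-K[1,2])/K[1,1]*z,z];return (pc-t)@Rm,u,v
def ray(c,xy):
    K,Rm,t=cal(c);r=np.array([(xy[0]-K[0,2])/K[0,0],(xy[1]-K[1,2])/K[1,1],1])@Rm;return -Rm.T@t,r/np.linalg.norm(r)
def proj(c,p):
    K,Rm,t=cal(c);q=Rm@np.array(p)+t;return (K@(q/q[2]))[:2]
def tri(*rs):
    A=0;b=0
    for o,r in rs:
        M=np.eye(3)-np.outer(r,r);A=A+M;b=b+M@o
    return np.linalg.solve(A,b)
def pose():
    o=bot.get_obs();return np.array(o['eef_pos']),R.from_quat(np.roll(o['tool_rot'],-1)),o
def go(target,ang=None):
    """target xyz TCP, ang: world heading of tool x (deg); prints shift in cm & turn"""
    p,r,o=pose();d=r.inv().apply(np.array(target)-p)*100
    M=r.as_matrix();a=np.degrees(np.arctan2(M[1,0],M[0,0]))
    s='t %.2f p %s head %.1f tilt %.3f q7 %.2f w %.2f F %s | shift cm %s'%(o['t'],p.round(4),a,np.arccos(-M[2,2]),o['q'][6],o['gripper_width'],np.round(o['contact_force'],1),d.round(2))
    if ang is not None:
        x=np.array([np.cos(np.radians(ang)),np.sin(np.radians(ang)),0]);z=np.array([0,0,-1.]);y=np.cross(z,x)
        T=R.from_matrix(np.c_[x,y,z]);s+=' rotvec %s'%(r.inv()*T).as_rotvec().round(3)
    print(s)
E
python3 - <<'E'
from h import *
P={}
for c in ['top','side']:
    p,d=bot.read_camera(c)
    for l in ['arrestor_red','arrestor_blue','stock0','cap','regulator','leak_spray','paste_tin','carton','cell0']:
        s=bot.silhouettes(c,l)
        for e in s[:4]:
            if e['p']<.3: continue
            pts,u,v=cloud(c,d,e['mask'])
            if len(pts)==0: continue
            print(c,l,round(e['p'],2),np.round(e['xy'],1),len(u),'med',np.median(pts,0).round(3),'lo',np.percentile(pts,3,0).round(3),'hi',np.percentile(pts,97,0).round(3))
print(bot.get_obs()['t'])
E
```

```text
top arrestor_blue 0.55 [328.1 184.6] 79 med [0.582 0.023 0.088] lo [0.572 0.01  0.   ] hi [0.596 0.037 0.103]
top stock0 0.5 [395.2 199.3] 89 med [ 0.532 -0.211  0.091] lo [ 0.521 -0.24   0.027] hi [ 0.547 -0.2    0.107]
top stock0 0.48 [415.8 197. ] 133 med [ 0.535 -0.274  0.073] lo [ 0.521 -0.308 -0.001] hi [ 0.558 -0.263  0.105]
top cap 0.61 [254.1 188. ] 103 med [0.556 0.26  0.207] lo [0.542 0.245 0.184] hi [0.572 0.276 0.213]
top cap 0.35 [414.9 190.2] 2118 med [ 0.572 -0.278  0.006] lo [ 0.497 -0.375 -0.003] hi [ 0.639 -0.175  0.054]
top regulator 0.96 [261.1 191.8] 2576 med [0.542 0.254 0.071] lo [0.404 0.199 0.003] hi [0.67  0.358 0.218]
top regulator 0.75 [203.7 256.6] 198 med [0.331 0.457 0.007] lo [0.272 0.414 0.001] hi [0.391 0.502 0.013]
top leak_spray 0.47 [332.6 143.3] 166 med [0.723 0.01  0.07 ] lo [ 0.708 -0.01   0.031] hi [0.749 0.03  0.104]
top paste_tin 0.57 [421.6 151.2] 294 med [ 0.707 -0.303  0.068] lo [ 0.682 -0.333  0.009] hi [ 0.735 -0.282  0.076]
top carton 0.74 [430.  265.1] 844 med [ 0.305 -0.326  0.059] lo [ 0.267 -0.385  0.014] hi [ 0.343 -0.278  0.066]
[... 883 characters left out ...]
.281 0.207]
side regulator 0.95 [261.5 265. ] 6251 med [0.531 0.292 0.072] lo [ 0.406  0.216 -0.   ] hi [0.63  0.383 0.213]
side leak_spray 0.96 [285.2 191.3] 392 med [0.719 0.023 0.051] lo [0.706 0.002 0.004] hi [0.74  0.036 0.097]
side leak_spray 0.69 [385.5 165.3] 167 med [ 0.529 -0.265  0.065] lo [ 0.52  -0.274  0.028] hi [ 0.544 -0.258  0.096]
side paste_tin 0.94 [348.6 149.6] 344 med [ 0.699 -0.291  0.047] lo [ 0.68  -0.325  0.004] hi [ 0.729 -0.278  0.068]
side carton 0.81 [462.  188.8] 1079 med [ 0.296 -0.294  0.055] lo [ 0.262 -0.378  0.002] hi [ 0.338 -0.274  0.059]
side cell0 0.67 [373.7 175.1] 1640 med [ 0.576 -0.236  0.025] lo [ 0.493 -0.37  -0.002] hi [ 0.639 -0.167  0.046]
1.1
```

Run:
```python
from h import *
C={}
for c in ['top','side']:
    p,d=bot.read_camera(c)
    pts,u,v=cloud(c,d)
    for n,x,y,z0,z1,r in [('red',.478,.031,.03,.12,.035),('blue',.583,.023,.03,.12,.035),('cap',.556,.262,.185,.25,.026)]:
        m=(np.hypot(pts[:,0]-x,pts[:,1]-y)<r)&(pts[:,2]>z0)&(pts[:,2]<z1);q=pts[m]
        t=q[q[:,2]>np.percentile(q[:,2],98)-.006]
        print(c,n,m.sum(),'all',q.mean(0).round(4),'top',t.mean(0).round(4),len(t), 'zmax',np.percentile(q[:,2],98).round(3),'lo',q.min(0).round(3),'hi',q.max(0).round(3))
    w=(pts[:,2]>.035)&(pts[:,2]<.055)&(pts[:,0]>.47)&(pts[:,0]<.67)&(pts[:,1]>-.41)&(pts[:,1]<-.14)
    b=(p[v,u,0].astype(int)>p[v,u,2]+60)
    q=pts[w&b]; print(c,'crate',len(q),cv2.minAreaRect(q[:,:2].astype(np.float32)), q[:,2].mean())
    cv2.imwrite(f'pics/crop_{c}.png',cv2.resize(p[130:240,230:460] if c=='top' else p[130:280,220:420],None,fx=3,fy=3,interpolation=cv2.INTER_CUBIC))
go([.53,.03,.30],-90)
```

```text
top red 62 all [0.4787 0.0288 0.0905] top [0.479  0.0302 0.1017] 11 zmax 0.103 lo [0.466 0.015 0.047] hi [0.494 0.042 0.104]
top blue 70 all [0.5839 0.0221 0.086 ] top [0.5868 0.0218 0.1037] 7 zmax 0.105 lo [0.572 0.007 0.035] hi [0.6   0.034 0.109]
top cap 104 all [0.5566 0.2604 0.2064] top [0.556  0.2606 0.2115] 26 zmax 0.215 lo [0.54  0.244 0.186] hi [0.572 0.277 0.216]
top crate 474 ((0.5687053799629211, -0.27460870146751404), (0.14315448701381683, 0.20287224650382996), 4.665785312652588) 0.04502447079830279
side red 239 all [0.4723 0.0381 0.0666] top [0.4764 0.0329 0.0989] 14 zmax 0.1 lo [0.462 0.02  0.031] hi [0.492 0.047 0.102]
side blue 213 all [0.5789 0.0313 0.067 ] top [0.5839 0.0258 0.0989] 12 zmax 0.1 lo [0.568 0.011 0.03 ] hi [0.597 0.041 0.102]
side cap 226 all [0.5514 0.2674 0.2007] top [0.5546 0.2649 0.2051] 140 zmax 0.207 lo [0.538 0.247 0.185] hi [0.572 0.282 0.208]
side crate 174 ((0.5656510591506958, -0.26838770508766174), (0.1420488804578781, 0.20162461698055267), 4.469475269317627) 0.043425442995133456
t 1.20 p [ 0.2602 -0.6228  0.2313] head -67.3 tilt 0.000 q7 -0.08 w 1.00 F [-0.6  0.4 -0.2] | shift cm [-49.84 -50.06  -6.87] rotvec [-0.     0.     0.396]
```

View pics/crop_top.png

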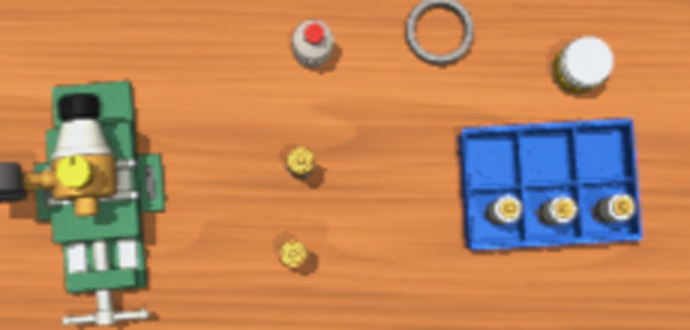

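```bash
python3 -m creep '[[[-49.8,-50.1,-6.9,0,0,0.396,1],[-49.8,-50.1,-6.9,0,0,0.396,1],[-49.8,-50.1,-6.9,0,0,0.396,1],[-49.8,-50.1,-6.9,0,0,0.396,1],[-49.8,-50.1,-6.9,0,0,0.396,1],[-49.8,-50.1,-6.9,0,0,0.396,1],[-49.8,-50.1,-6.9,0,0,0.396,1],[-49.8,-50.1,-6.9,0,0,0.396,1],[-49.8,-50.1,-6.9,0,0,0.396,1],[-49.8,-50.1,-6.9,0,0,0.396,1]]]' 40
python3 - <<'E'
from h import *
go([.53,.03,.30],-90)
p,d=bot.read_camera('wrist');cv2.imwrite('pics/w1.png',p)
E
```

```text
t: 2.45
eef_pos: [0.4988, -0.0463, 0.2927]
tool_rot: [0.0, -0.707, 0.707, -0.0]
contact_force: [0.7, 0.1, 0.5]
gripper_width: 0.999
t 2.45 p [ 0.4988 -0.0463  0.2927] head -90.0 tilt 0.001 q7 -1.65 w 1.00 F [0.7 0.1 0.5] | shift cm [-7.63 -3.12 -0.73] rotvec [-0.001 -0.    -0.001]
```

View pics/w1.png

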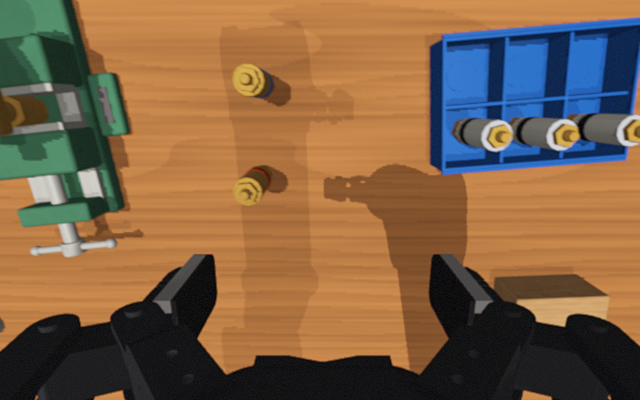

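Run:
```python
from h import *
c='wrist'
p,d=bot.read_camera(c)
pts,u,v=cloud(c,d)
for n,x,y in [('red',.478,.031),('blue',.583,.023)]:
    m=(np.hypot(pts[:,0]-x,pts[:,1]-y)<.03)&(pts[:,2]>.02)&(pts[:,2]<.12);q=pts[m]
    t=q[q[:,2]>.097]
    print(n,m.sum(),'zmax',np.percentile(q[:,2],98).round(4),'top',t.mean(0).round(4),'topmid',((t.min(0)+t.max(0))/2).round(4),'lo',q.min(0).round(3),'hi',q.max(0).round(3))
    s=bot.silhouettes(c,'arrestor_'+n)
    for e in s[:3]: print(n,round(e['p'],2),np.round(e['xy']))
w=(pts[:,2]>.04)&(pts[:,2]<.055)&(pts[:,0]>.47)&(pts[:,0]<.67)&(pts[:,1]>-.41)&(pts[:,1]<-.14)
b=(p[v,u,0].astype(int)>p[v,u,2]+50)
q=pts[w&b];print('walls',len(q),q[:,2].mean().round(4));
im=np.zeros((500,600),np.uint8)
for a in q: im[int((.68-a[0])*2000),int((-.13-a[1])*2000)]=255
cv2.imwrite('pics/walls.png',cv2.dilate(im,np.ones((3,3))))
L=cv2.HoughLinesP(cv2.dilate(im,np.ones((3,3))),1,np.pi/720,60,minLineLength=80,maxLineGap=40)
f=(pts[:,2]<.012)&(pts[:,2]>-.006)
q2=pts[f&b&(pts[:,0]>.5)&(pts[:,1]<-.17)&(pts[:,1]>-.38)];print('floor z',np.median(q2[:,2]))
# height-of-arrestor triangulation top vs wrist by colour of hose tail top pixel
for n,x,y in [('red',.478,.031),('blue',.583,.023)]:
    print(n,'expected px',proj('wrist',[x,y,.103]).round(1))
```

```text
red 1001 zmax 0.1039 top [0.4783 0.0254 0.1024] topmid [0.478  0.0262 0.1011] lo [0.463 0.011 0.02 ] hi [0.493 0.04  0.105]
red 0.95 [262. 189.]
red 0.24 [612. 134.]
blue 1019 zmax 0.1043 top [0.5842 0.0188 0.1026] topmid [0.5842 0.0192 0.1012] lo [0.569 0.004 0.02 ] hi [0.598 0.034 0.105]
blue 0.64 [539.  98.]
blue 0.63 [267.  85.]
walls 4889 0.0459
floor z 0.0034018241289639193
red expected px [242.8 195.8]
blue expected px [245.4  81.4]
```

View pics/walls.png

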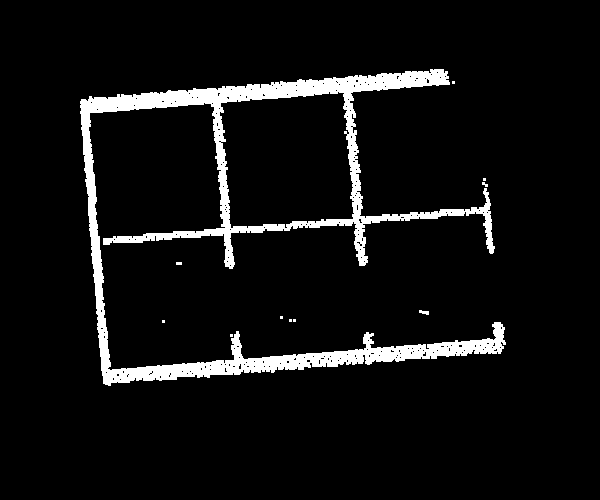

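Run:
```python
from h import *
go([.478,.0258,.17],-90)
```

```text
t 2.65 p [ 0.4985 -0.0471  0.2922] head -89.8 tilt 0.000 q7 -1.64 w 1.00 F [-0.5 -0.4  0.4] | shift cm [-7.3   2.03 12.21] rotvec [-0.    -0.     0.003]
```

```bash
python3 -m creep '[[[-7.3,2.0,5,0,0,0,1],[-7.3,2.0,12.2,0,0,0,1],[-7.3,2.0,12.2,0,0,0,1],[-7.3,2.0,12.2,0,0,0,1]]]' 40
python3 - <<'E'
from h import *
c='wrist'
p,d=bot.read_camera(c);cv2.imwrite('pics/w2.png',p)
pts,u,v=cloud(c,d)
x,y=.478,.0258
m=(np.hypot(pts[:,0]-x,pts[:,1]-y)<.03)&(pts[:,2]>.02)&(pts[:,2]<.12);q=pts[m]
t=q[q[:,2]>.097]
print(m.sum(),np.percentile(q[:,2],98).round(4),t.mean(0).round(4),((t.min(0)+t.max(0))/2).round(4),q.min(0).round(3),q.max(0).round(3))
go([.478,.0258,.05],-90)
E
```

```text
t: 3.15
eef_pos: [0.4763, 0.0233, 0.1683]
tool_rot: [-0.002, -0.707, 0.708, 0.001]
contact_force: [0.6, -0.3, -0.1]
gripper_width: 1.001
2125 0.1064 [0.482 0.03  0.102] [0.481  0.0297 0.1023] [0.466 0.015 0.02 ] [0.496 0.045 0.108]
t 3.20 p [0.4779 0.0233 0.1699] head -90.1 tilt 0.002 q7 -1.86 w 1.00 F [ 0.1 -0.3  0.5] | shift cm [-0.26 -0.03 11.99] rotvec [ 0.001 -0.001 -0.002]
```

View pics/w2.png

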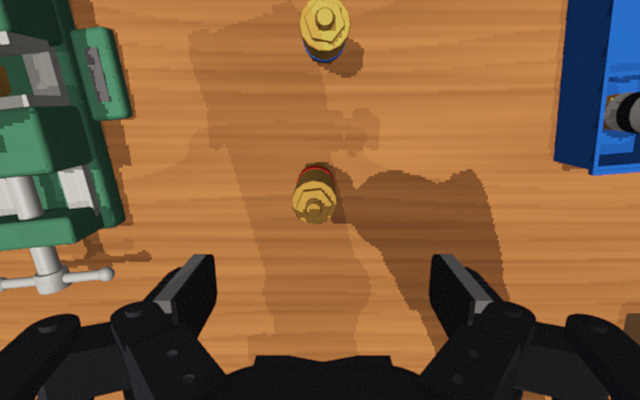

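```bash
python3 -m creep '[[[-0.55,-0.2,4,0,0,0,1],[-0.55,-0.2,9,0,0,0,1],[-0.55,-0.2,12,0,0,0,1],[-0.55,-0.2,12,0,0,0,1],[-0.55,-0.2,12,0,0,0,0],[-0.55,-0.2,12,0,0,0,0],[-0.55,-0.2,12,0,0,0,0],[-0.55,-0.2,12,0,0,0,0],[-0.55,-0.2,12,0,0,0,0],[-0.55,-0.2,12,0,0,0,0]]]' 40
python3 - <<'E'
from h import *
go([.478,.0258,.19],-90)
E
```

```text
t: 4.45
eef_pos: [0.4812, 0.0301, 0.0512]
tool_rot: [0.001, -0.707, 0.707, -0.001]
contact_force: [-0.7, -1.4, 8.3]
gripper_width: 0.343
t 4.45 p [0.4812 0.0301 0.0512] head -90.0 tilt 0.002 q7 -1.98 w 0.34 F [-0.7 -1.4  8.3] | shift cm [  0.44   0.29 -13.88] rotvec [-0.002 -0.    -0.001]
```

```bash
python3 -m creep '[[[0,0,-6,0,0,0,0],[0,0,-12,0,0,0,0],[6,-2,-15,0,0,-0.08,0],[36.9,-12.4,-15,0,0,-0.08,0],[36.9,-12.4,-15,0,0,-0.08,0],[36.9,-12.4,-15,0,0,-0.08,0],[36.9,-12.4,-15,0,0,-0.08,0],[36.9,-12.4,-15,0,0,-0.08,0],[36.9,-12.4,-15,0,0,-0.08,0],[36.9,-12.4,-15,0,0,-0.08,0]]]' 40
python3 - <<'E'
from h import *
p,d=bot.read_camera('wrist');cv2.imwrite('pics/w3.png',p)
go([.6055,-.339,.20],-85.4)
E
```

```text
t: 5.7
eef_pos: [0.6032, -0.3407, 0.199]
tool_rot: [0.001, 0.734, -0.68, -0.001]
contact_force: [-0.5, 0.2, -2.8]
gripper_width: 0.34
t 5.75 p [ 0.6035 -0.3384  0.1992] head -85.5 tilt 0.002 q7 -1.15 w 0.34 F [-0.7  0.1 -2.2] | shift cm [ 0.08 -0.19 -0.08] rotvec [ 0.001  0.001 -0.001]
```

View pics/w3.png

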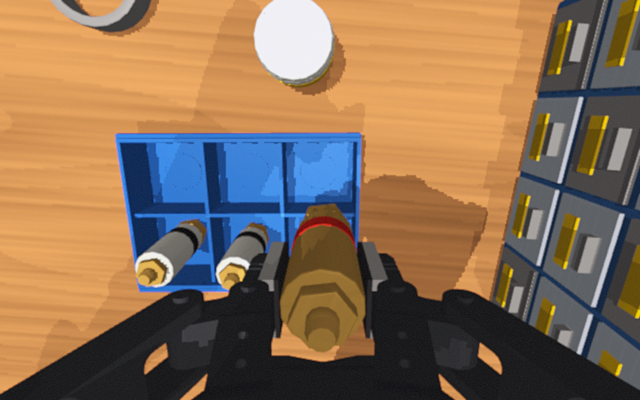

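Run:
```python
from h import *
c='wrist'
p,d=bot.read_camera(c)
pts,u,v=cloud(c,d)
w=(pts[:,2]>.04)&(pts[:,2]<.055)&(pts[:,0]>.47)&(pts[:,0]<.67)&(pts[:,1]>-.41)&(pts[:,1]<-.14)
b=(p[v,u,0].astype(int)>p[v,u,2]+50)
q=pts[w&b]
im=np.zeros((500,600),np.uint8)
for a in q: im[int((.68-a[0])*2000),int((-.13-a[1])*2000)]=255
im=cv2.dilate(im,np.ones((3,3)))
for P,col in [((.5955,-.2085),255),((.6005,-.274),255),((.6055,-.339),255)]:
    cv2.circle(im,(int((-.13-P[1])*2000),int((.68-P[0])*2000)),32,255,1)
cv2.imwrite('pics/walls2.png',im)
go([.6055,-.339,.056],-85.4)
```

```text
t 5.80 p [ 0.6038 -0.337   0.1994] head -85.4 tilt 0.002 q7 -1.15 w 0.34 F [-0.5  0.1 -3.4] | shift cm [ 0.24 -0.17 14.34] rotvec [0.001 0.002 0.001]
```

View pics/walls2.png

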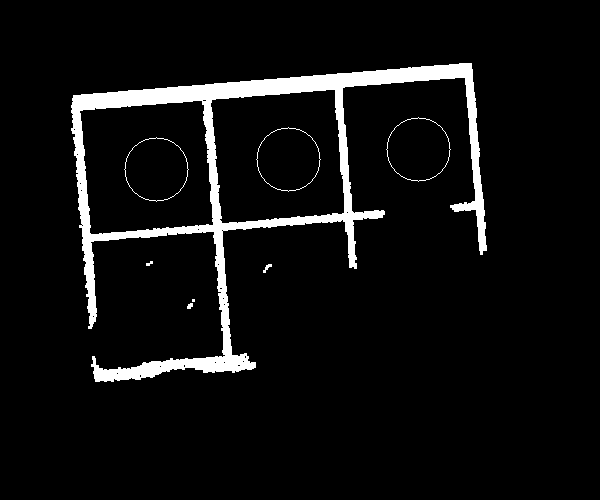

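```bash
python3 -m creep '[[[-0.1,-0.2,5,0,0,0,0],[-0.1,-0.2,10,0,0,0,0],[-0.1,-0.2,13,0,0,0,0],[-0.1,-0.2,14.2,0,0,0,0],[-0.1,-0.2,14.4,0,0,0,0],[-0.1,-0.2,14.4,0,0,0,0]]]' 40
python3 - <<'E'
from h import *
go([.606,-.336,.056],-85.4)
E
```

```text
t: 6.55
eef_pos: [0.6072, -0.3375, 0.0578]
tool_rot: [-0.0, 0.735, -0.678, 0.001]
contact_force: [0.6, -0.1, -2.3]
gripper_width: 0.342
t 6.55 p [ 0.6072 -0.3375  0.0578] head -85.4 tilt 0.003 q7 -1.19 w 0.34 F [ 0.6 -0.1 -2.3] | shift cm [-0.16  0.11  0.18] rotvec [-0.002 -0.001 -0.   ]
```

```bash
python3 -m creep '[[[0,0,0.2,0,0,0,0],[0,0,0.35,0,0,0,0],[0,0,0.35,0,0,0,0]]]' 40
python3 - <<'E'
from h import *
go([.606,-.336,.056],-85.4)
E
```

```text
t: 6.92
eef_pos: [0.607, -0.338, 0.0544]
tool_rot: [-0.0, 0.735, -0.678, 0.001]
contact_force: [-1.8, 0.9, 5.2]
gripper_width: 0.346
t 6.92 p [ 0.607  -0.338   0.0544] head -85.4 tilt 0.002 q7 -1.19 w 0.35 F [-1.8  0.9  5.2] | shift cm [-0.2   0.08 -0.16] rotvec [-0.002 -0.001 -0.001]
```

Contact with the floor (force changed from -2.3 to +5 N). Release and lift.

```bash
python3 -m creep '[[[0,0,0,0,0,0,1],[0,0,0,0,0,0,1],[0,0,0,0,0,0,1],[0,0,0,0,0,0,1],[0,0,-5,0,0,0,1],[0,0,-10,0,0,0,1],[0,0,-14,0,0,0,1],[0,0,-14,0,0,0,1]]]' 40
python3 - <<'E'
from h import *
p,d=bot.read_camera('wrist');cv2.imwrite('pics/w4.png',p)
pts,u,v=cloud('wrist',d)
x,y=.606,-.337
m=(np.hypot(pts[:,0]-x,pts[:,1]-y)<.025)&(pts[:,2]>.05)&(pts[:,2]<.13);q=pts[m];t=q[q[:,2]>.098];print(t.mean(0).round(4),np.percentile(q[:,2],98))
go([.584,.021,.19],-90)
E
```

```text
t: 7.92
eef_pos: [0.6084, -0.3385, 0.197]
tool_rot: [-0.001, 0.735, -0.678, 0.004]
contact_force: [-0.0, 0.1, 0.2]
gripper_width: 1.001
[ 0.6041 -0.3369  0.1035] 0.10522967289466637
t 7.97 p [ 0.607  -0.3379  0.1943] head -85.4 tilt 0.003 q7 -1.16 w 1.00 F [-0.1  0.1 -0.6] | shift cm [-35.96  -0.57   0.37] rotvec [-0.003 -0.002  0.08 ]
```

View pics/w4.png

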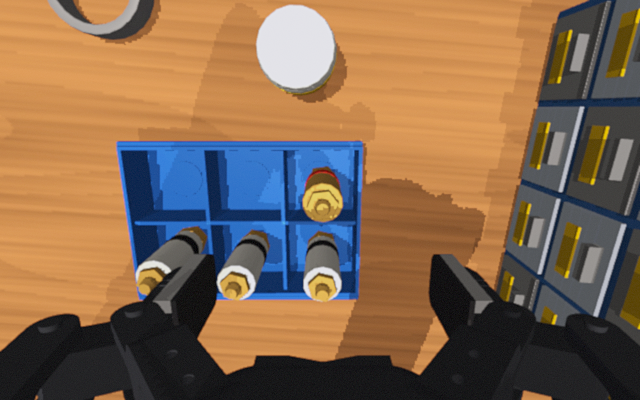

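```bash
python3 -m creep '[[[-36.1,-0.6,0.4,0,0,0.08,1],[-36.1,-0.6,0.4,0,0,0.08,1],[-36.1,-0.6,0.4,0,0,0.08,1],[-36.1,-0.6,0.4,0,0,0.08,1],[-36.1,-0.6,0.4,0,0,0.08,1],[-36.1,-0.6,0.4,0,0,0.08,1],[-36.1,-0.6,0.4,0,0,0.08,1],[-36.1,-0.6,1.4,0,0,0.08,1],[-36.1,-0.6,1.4,0,0,0.08,1]]]' 40
python3 - <<'E'
from h import *
c='wrist'
p,d=bot.read_camera(c);cv2.imwrite('pics/w5.png',p)
pts,u,v=cloud(c,d)
x,y=.585,.022
m=(np.hypot(pts[:,0]-x,pts[:,1]-y)<.03)&(pts[:,2]>.02)&(pts[:,2]<.12);q=pts[m]
t=q[q[:,2]>.097]
print(m.sum(),np.percentile(q[:,2],98).round(4),t.mean(0).round(4),((t.min(0)+t.max(0))/2).round(4),q.min(0).round(3),q.max(0).round(3))
go([*t.mean(0)[:2],.051],-90)
E
```

```text
t: 9.1
eef_pos: [0.5823, 0.0206, 0.1766]
tool_rot: [-0.002, -0.706, 0.708, 0.001]
contact_force: [-0.2, -0.6, 0.3]
gripper_width: 1.0
1958 0.1056 [0.5878 0.0234 0.1035] [0.587  0.0238 0.102 ] [0.573 0.009 0.02 ] [0.602 0.038 0.107]
t 9.15 p [0.5827 0.0208 0.1773] head -90.2 tilt 0.002 q7 -1.83 w 0.99 F [-0.1  0.6  0.1] | shift cm [-0.28 -0.54 12.63] rotvec [ 0.002 -0.001 -0.003]
```

View pics/w5.png

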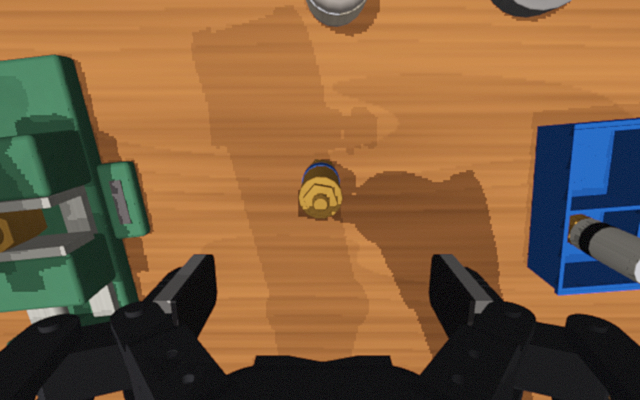

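```bash
python3 -m creep '[[[-0.2,-0.4,5,0,0,0,1],[-0.2,-0.4,10,0,0,0,1],[-0.2,-0.4,12.6,0,0,0,1],[-0.2,-0.4,12.6,0,0,0,1],[-0.2,-0.4,12.6,0,0,0,0],[-0.2,-0.4,12.6,0,0,0,0],[-0.2,-0.4,12.6,0,0,0,0],[-0.2,-0.4,12.6,0,0,0,0],[-0.2,-0.4,12.6,0,0,0,0],[-0.2,-0.4,12.6,0,0,0,0]]]' 40
python3 - <<'E'
from h import *
go([.595,-.206,.20],-85.4)
E
```

```text
t: 10.4
eef_pos: [0.5882, 0.0245, 0.0537]
tool_rot: [0.001, -0.707, 0.707, -0.001]
contact_force: [-1.1, -1.5, 7.6]
gripper_width: 0.341
t 10.40 p [0.5882 0.0245 0.0537] head -90.0 tilt 0.002 q7 -1.89 w 0.34 F [-1.1 -1.5  7.6] | shift cm [ 23.05  -0.72 -14.62] rotvec [-0.002 -0.    -0.081]
```

```bash
python3 -m creep '[[[0,0,-6,0,0,0,0],[0,0,-12,0,0,0,0],[6,-0.8,-14.6,0,0,-0.08,0],[23,-0.8,-14.6,0,0,-0.08,0],[23,-0.8,-14.6,0,0,-0.08,0],[23,-0.8,-14.6,0,0,-0.08,0],[23,-0.8,-14.6,0,0,-0.08,0],[23,-0.8,-14.6,0,0,-0.08,0],[23,-0.8,-14.6,0,0,-0.08,0]]]' 40
python3 - <<'E'
from h import *
p,d=bot.read_camera('wrist');cv2.imwrite('pics/w6.png',p)
go([.596,-.2055,.058],-85.4)
E
```

```text
t: 11.52
eef_pos: [0.5955, -0.2029, 0.1984]
tool_rot: [-0.0, 0.736, -0.677, -0.0]
contact_force: [-0.2, 0.4, -2.0]
gripper_width: 0.337
t 11.57 p [ 0.5955 -0.2031  0.1985] head -85.3 tilt 0.001 q7 -1.35 w 0.34 F [-0.2  0.3 -2.3] | shift cm [ 0.26 -0.03 14.05] rotvec [0.    0.001 0.002]
```

View pics/w6.png

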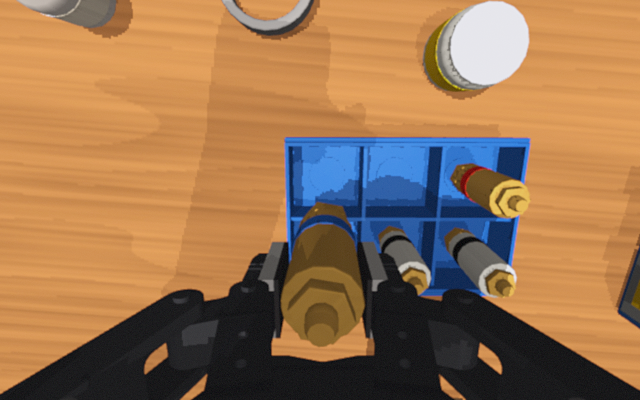

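```bash
python3 -m creep '[[[0.2,0,5,0,0,0,0],[0.2,0,10,0,0,0,0],[0.2,0,13,0,0,0,0],[0.2,0,14,0,0,0,0],[0.2,0,14.3,0,0,0,0],[0.2,0,14.4,0,0,0,0],[0.2,0,14.4,0,0,0,0]]]' 40
python3 - <<'E'
from h import *
go([.596,-.2055,.058],-85.4)
E
```

```text
t: 12.45
eef_pos: [0.5963, -0.2068, 0.0564]
tool_rot: [-0.001, 0.735, -0.678, 0.001]
contact_force: [-1.8, 2.1, 6.0]
gripper_width: 0.344
t 12.45 p [ 0.5963 -0.2068  0.0564] head -85.4 tilt 0.002 q7 -1.39 w 0.34 F [-1.8  2.1  6. ] | shift cm [-0.13  0.02 -0.16] rotvec [-0.002 -0.    -0.   ]
```

```bash
python3 -m creep '[[[0,0,0,0,0,0,1],[0,0,0,0,0,0,1],[0,0,0,0,0,0,1],[0,0,0,0,0,0,1],[0,0,-5,0,0,0,1],[0,0,-10,0,0,0,1],[0,0,-16,0,0,0,1],[0,0,-22,0,0,0,1],[0,0,-24,0,0,0,1],[0,0,-24,0,0,0,1]]]' 40
python3 - <<'E'
from h import *
p,d=bot.read_camera('wrist');cv2.imwrite('pics/w7.png',p)
pts,u,v=cloud('wrist',d)
for x,y in [(.606,-.337),(.596,-.206)]:
    m=(np.hypot(pts[:,0]-x,pts[:,1]-y)<.025)&(pts[:,2]>.05)&(pts[:,2]<.13);q=pts[m];t=q[q[:,2]>.098];print(t.mean(0).round(4),np.percentile(q[:,2],98))
go([.5,.2,.33],0)
E
```

```text
t: 13.7
eef_pos: [0.5963, -0.2074, 0.2965]
tool_rot: [-0.001, 0.735, -0.678, 0.002]
contact_force: [0.2, 0.2, -0.5]
gripper_width: 1.002
[ 0.6038 -0.3358  0.1036] 0.10553808295885421
[ 0.5932 -0.2064  0.104 ] 0.10589546823329686
t 13.75 p [ 0.5953 -0.2072  0.2944] head -85.4 tilt 0.000 q7 -1.33 w 1.00 F [-0.2  0.  -0.9] | shift cm [-41.35   6.26  -3.57] rotvec [-0.    -0.    -1.491]
```

View pics/w7.png

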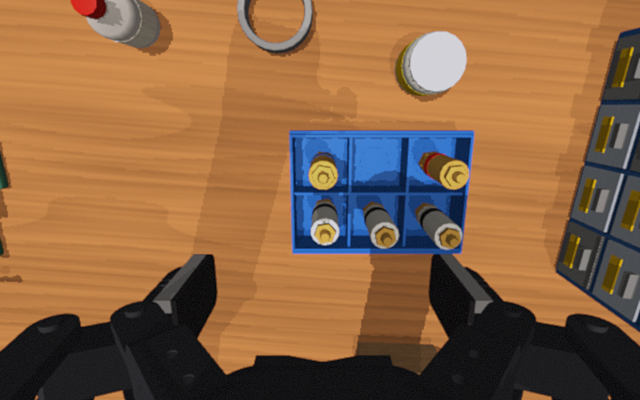

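Run:
```python
from h import *
K,Rm,t=cal('wrist');o=-Rm.T@t;p,r,_=pose();print('cam rel tcp in tool',r.inv().apply(o-p).round(3))
go([.555,.262,.33],0)
```

```text
cam rel tcp in tool [-0.001 -0.065 -0.144]
t 13.75 p [ 0.5953 -0.2072  0.2944] head -85.4 tilt 0.000 q7 -1.33 w 1.00 F [-0.2  0.  -0.9] | shift cm [-47.09   0.28  -3.57] rotvec [-0.    -0.    -1.491]
```

```bash
python3 -m creep '[[[-6,0,-3.6,0,0,-0.18,1],[-47.1,0.3,-3.6,0,0,-1.491,1],[-47.1,0.3,-3.6,0,0,-1.491,1],[-47.1,0.3,-3.6,0,0,-1.491,1],[-47.1,0.3,-3.6,0,0,-1.491,1],[-47.1,0.3,-3.6,0,0,-1.491,1],[-47.1,0.3,-3.6,0,0,-1.491,1],[-47.1,0.3,-3.6,0,0,-1.491,1],[-47.1,0.3,-3.6,0,0,-1.491,1],[-47.1,0.3,-3.6,0,0,-1.491,1]]]' 40
python3 - <<'E'
from h import *
p,d=bot.read_camera('wrist');cv2.imwrite('pics/w8.png',p)
go([.555,.262,.33],0)
E
```

```text
t: 15.0
eef_pos: [0.5548, 0.2608, 0.3286]
tool_rot: [0.001, 1.0, -0.001, -0.001]
contact_force: [-0.7, -1.2, 0.6]
gripper_width: 0.995
t 15.05 p [0.5552 0.2602 0.329 ] head -0.2 tilt 0.003 q7 -0.75 w 1.00 F [-0.  -0.2 -0.5] | shift cm [-0.02 -0.18 -0.1 ] rotvec [ 0.002  0.002 -0.003]
```

View pics/w8.png

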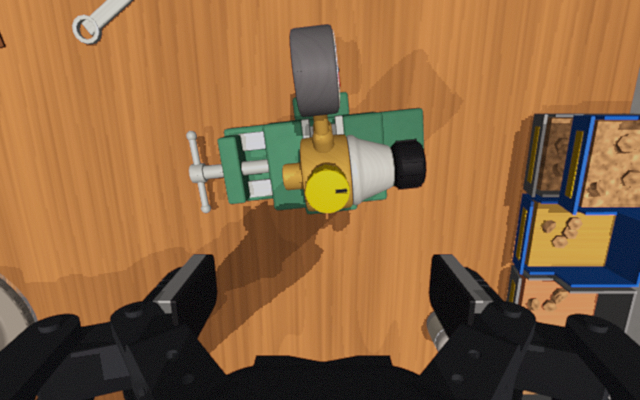

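Run:
```python
from h import *
c='wrist'
p,d=bot.read_camera(c)
K,Rm,t=cal(c)
hsv=cv2.cvtColor(p,cv2.COLOR_BGR2HSV)
m=((hsv[...,0]>24)&(hsv[...,0]<36)&(hsv[...,1]>200)&(hsv[...,2]>120))
m[:140]=0;m[240:]=0;m[:,:290]=0;m[:,370:]=0
pts,u,v=cloud(c,d,m)
zt=np.percentile(pts[:,2],90);top=pts[np.abs(pts[:,2]-np.median(pts[:,2]))<.004]
print('cap top z',np.median(pts[:,2]),zt,'rect',cv2.minEnclosingCircle(top[:,:2].astype(np.float32)),top.min(0),top.max(0))
f=bot.silhouettes(c,'cap')
for e in f[:2]: print(e['p'],e['xy'],e['mask'].sum())
cr=p[160:225,290:365];cv2.imwrite('pics/cap.png',cv2.resize(cr,None,fx=8,fy=8,interpolation=cv2.INTER_CUBIC))
# mark: dark pixels within the cap
cen=proj(c,[*((top.min(0)+top.max(0))/2)[:2],np.median(pts[:,2])]);print('cen px',cen)
dk=(p.max(2)<90);vv,uu=np.nonzero(dk);s=(np.hypot(uu-cen[0],vv-cen[1])<20);P,_,_=cloud(c,d,dk*(np.hypot(np.arange(640)[None]-cen[0],np.arange(400)[:,None]-cen[1])<20)); P=P[P[:,2]>.195]
print(len(P),P.mean(0))
pw=tri(ray('wrist',f[0]['xy']),ray('top',[255,187.5]));print('tri',pw)
```

```text
cap top z 0.20925478951309456 0.21011662921747817 rect ((0.5574829578399658, 0.2635917365550995), 0.017210017889738083) [0.54089579 0.24685172 0.20533838] [0.57383261 0.28069556 0.21161283]
0.7 [325.1, 191.9] 1659
cen px [326.29506547 190.2455492 ]
27 [0.56812116 0.26444141 0.20989777]
tri [0.55609173 0.25931285 0.19592097]
```

View pics/cap.png

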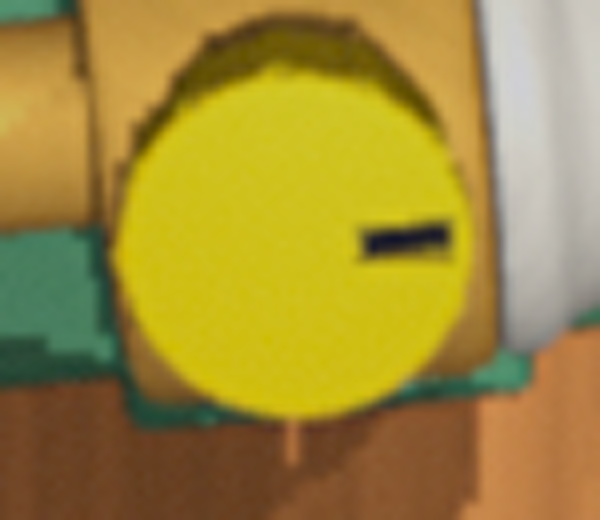

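Run:
```python
from h import *
go([.557,.263,.183],5)
```

```text
t 15.15 p [0.5554 0.2601 0.3298] head -0.2 tilt 0.001 q7 -0.75 w 1.00 F [ 0.3 -0.5  0.3] | shift cm [ 0.16 -0.31 14.68] rotvec [ 0.001  0.001 -0.091]
```

```bash
python3 -m creep '[[[0.15,-0.3,0,0,0,-0.09,1],[0.15,-0.3,5,0,0,-0.09,1],[0.15,-0.3,10,0,0,-0.09,1],[0.15,-0.3,12,0,0,-0.09,1],[0.15,-0.3,12,0,0,-0.09,1]]]' 40
python3 - <<'E'
from h import *
p,d=bot.read_camera('wrist');cv2.imwrite('pics/w9.png',p)
go([.557,.263,.183],5)
pts,u,v=cloud('wrist',d)
m=(np.hypot(pts[:,0]-.557,pts[:,1]-.263)<.022)&(pts[:,2]>.2)&(pts[:,2]<.22);q=pts[m];print(q.min(0),q.max(0),((q.min(0)+q.max(0))/2),np.median(q[:,2]))
E
```

```text
t: 15.78
eef_pos: [0.5563, 0.2642, 0.2099]
tool_rot: [0.0, 0.999, 0.044, -0.001]
contact_force: [-0.4, -1.0, 1.3]
gripper_width: 0.999
t 15.82 p [0.5571 0.2651 0.2116] head 5.1 tilt 0.001 q7 -0.73 w 1.00 F [ 0.3 -0.1  0.7] | shift cm [-0.03  0.21  2.86] rotvec [-0.    -0.001  0.002]
[0.54070152 0.24717467 0.20001013] [0.57512372 0.28197605 0.21275947] [0.55791262 0.26457536 0.2063848 ] 0.2104285703963786
```

View pics/w9.png

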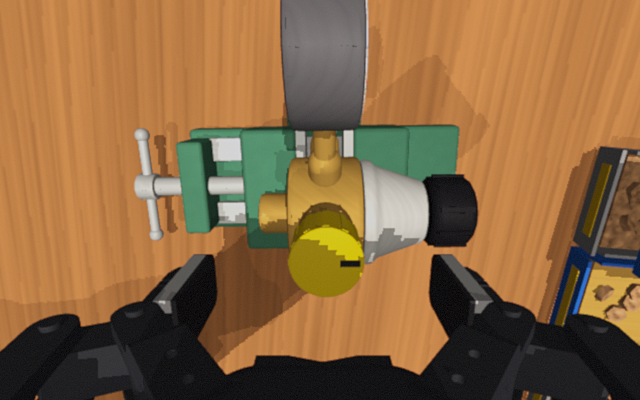

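```bash
python3 -m creep '[[[0.05,0.05,2.0,0,0,0,1],[0.05,0.05,2.7,0,0,0,1],[0.05,0.05,2.7,0,0,0,1],[0.05,0.05,2.7,0,0,0,0],[0.05,0.05,2.7,0,0,0,0],[0.05,0.05,2.7,0,0,0,0],[0.05,0.05,2.7,0,0,0,0],[0.05,0.05,2.7,0,0,0,0],[0.05,0.05,2.7,0,0,0,0],[0.05,0.05,2.7,0,0,0,0]]]' 40
python3 - <<'E'
from h import *
go([.557,.263,.183],5);print(pose()[2]['torque'].round(3))
E
```

```text
t: 17.08
eef_pos: [0.5571, 0.2648, 0.184]
tool_rot: [-0.0, 0.999, 0.045, 0.0]
contact_force: [-0.9, -0.1, 5.9]
gripper_width: 0.385
t 17.07 p [0.5571 0.2648 0.184 ] head 5.2 tilt 0.001 q7 -0.75 w 0.39 F [-0.9 -0.1  5.9] | shift cm [-0.03  0.18  0.1 ] rotvec [-0.    -0.001  0.003]
[-0.151  0.228 -0.051]
```

```bash
python3 -m creep '[[[0,0,0,0,0,-0.05,0],[0,0,0,0,0,-0.1,0],[0,0,0,0,0,-0.1,0]]]' 40
python3 - <<'E'
from h import *
go([.557,.263,.183],5);print(pose()[2]['torque'].round(3))
E
```

```text
t: 17.45
eef_pos: [0.5574, 0.2648, 0.184]
tool_rot: [-0.0, 0.995, 0.095, 0.001]
contact_force: [-0.2, -1.0, 4.7]
gripper_width: 0.393
t 17.45 p [0.5574 0.2648 0.184 ] head 10.9 tilt 0.001 q7 -0.66 w 0.39 F [-0.2 -1.   4.7] | shift cm [-0.07  0.17  0.1 ] rotvec [-0.    -0.001  0.103]
[-0.128  0.041 -0.103]
```

Run:
```python
from h import *
p,d=bot.read_camera('wrist');cv2.imwrite('pics/w10.png',cv2.resize(p[200:360,230:420],None,fx=4,fy=4,interpolation=cv2.INTER_CUBIC))
```

```text
(no output)
```

View pics/w10.png

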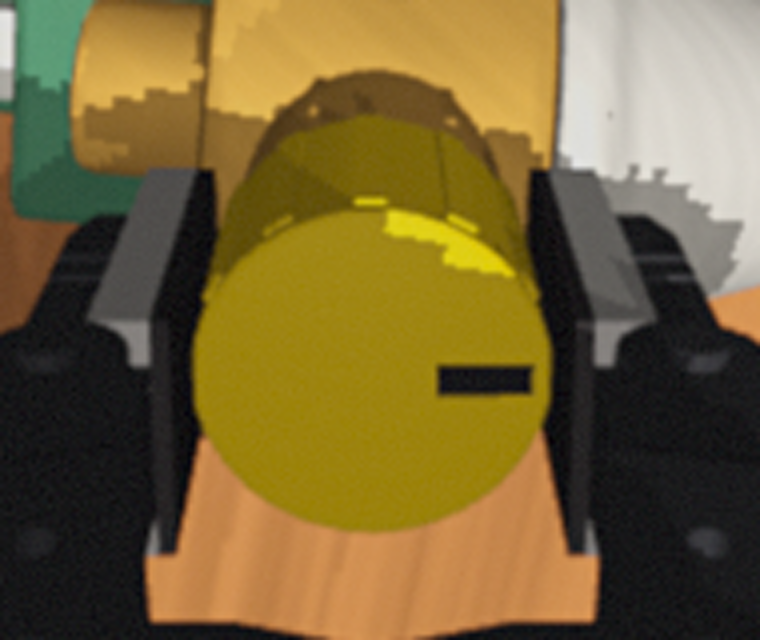

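```bash
python3 -m creep '[[[0,0,-0.02,0,0,-0.1,0],[0,0,-0.04,0,0,-0.2,0],[0,0,-0.06,0,0,-0.3,0],[0,0,-0.06,0,0,-0.3,0]]]' 40
python3 - <<'E'
from h import *
go([.557,.263,.183],5);print(pose()[2]['torque'].round(3))
p,d=bot.read_camera('wrist');cv2.imwrite('pics/w11.png',cv2.resize(p[200:360,230:420],None,fx=4,fy=4,interpolation=cv2.INTER_CUBIC))
E
```

```text
t: 18.0
eef_pos: [0.5559, 0.2664, 0.1841]
tool_rot: [-0.002, 0.97, 0.243, -0.0]
contact_force: [-3.2, 4.5, 2.1]
gripper_width: 0.39
t 18.00 p [0.5559 0.2664 0.1841] head 28.1 tilt 0.003 q7 -0.39 w 0.39 F [-3.2  4.5  2.1] | shift cm [-0.06  0.35  0.11] rotvec [-0.003  0.001  0.403]
[ 0.911  0.709 -0.717]
```

View pics/w11.png

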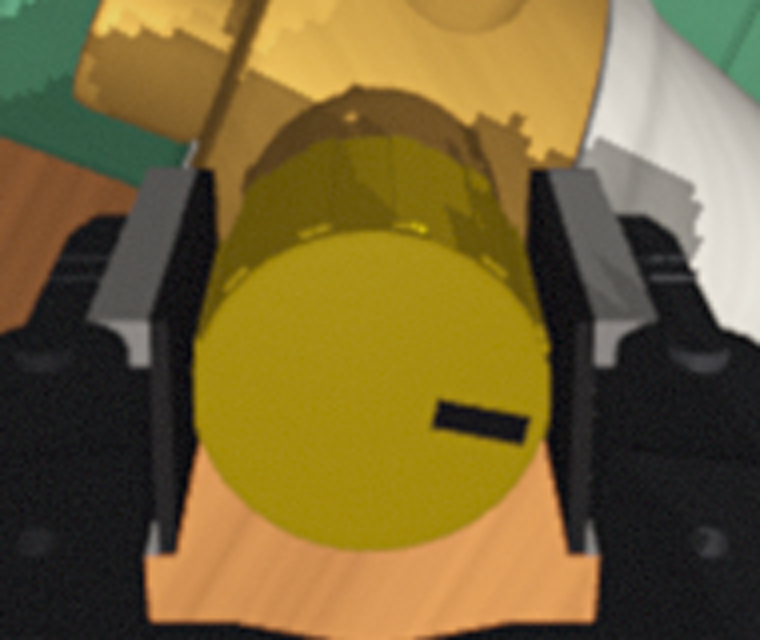

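```bash
python3 -m creep '[[[0.1,0.1,0.03,0,0,0.15,0],[0,0,0.05,0,0,0.3,0],[0,0,0.05,0,0,0.45,0],[0,0,0.05,0,0,0.6,0],[0,0,0.05,0,0,0.6,0]]]' 40
python3 - <<'E'
from h import *
go([.557,.263,.183],5);print(pose()[2]['torque'].round(3))
p,d=bot.read_camera('wrist');cv2.imwrite('pics/w12.png',cv2.resize(p[200:360,230:420],None,fx=4,fy=4,interpolation=cv2.INTER_CUBIC))
E
```

```text
t: 18.68
eef_pos: [0.5579, 0.266, 0.1846]
tool_rot: [-0.001, 0.999, -0.054, 0.001]
contact_force: [1.1, 3.9, 5.1]
gripper_width: 0.391
t 18.68 p [0.5579 0.266  0.1846] head -6.2 tilt 0.004 q7 -0.92 w 0.39 F [1.1 3.9 5.1] | shift cm [-0.06  0.31  0.16] rotvec [-0.002 -0.003 -0.196]
[ 0.856 -0.454 -0.005]
```

View pics/w12.png

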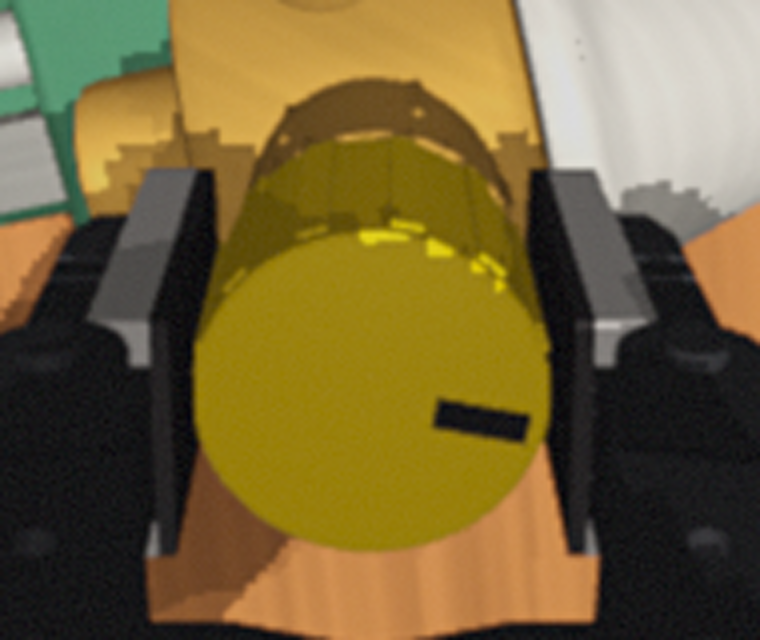

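```bash
python3 -m creep '[[[0,0.1,-0.03,0,0,0.14,0],[0,0.1,-0.07,0,0,0.28,0],[0,0.1,-0.1,0,0,0.42,0],[0,0.1,-0.14,0,0,0.56,0],[0,0.1,-0.17,0,0,0.7,0],[0,0.1,-0.2,0,0,0.84,0],[0,0.1,-0.2,0,0,0.84,0]]]' 40
python3 - <<'E'
from h import *
go([.557,.263,.183],5);print(pose()[2]['torque'].round(3))
p,d=bot.read_camera('wrist');cv2.imwrite('pics/w13.png',cv2.resize(p[200:360,230:420],None,fx=4,fy=4,interpolation=cv2.INTER_CUBIC))
E
```

```text
t: 19.6
eef_pos: [0.5606, 0.2646, 0.1867]
tool_rot: [-0.003, 0.889, -0.457, 0.003]
contact_force: [11.4, 5.3, -0.6]
gripper_width: 0.393
t 19.60 p [0.5606 0.2646 0.1867] head -54.4 tilt 0.008 q7 -1.68 w 0.39 F [11.4  5.3 -0.6] | shift cm [-0.08  0.39  0.37] rotvec [-0.007 -0.006 -1.037]
[ 1.148 -2.328  0.054]
```

View pics/w13.png

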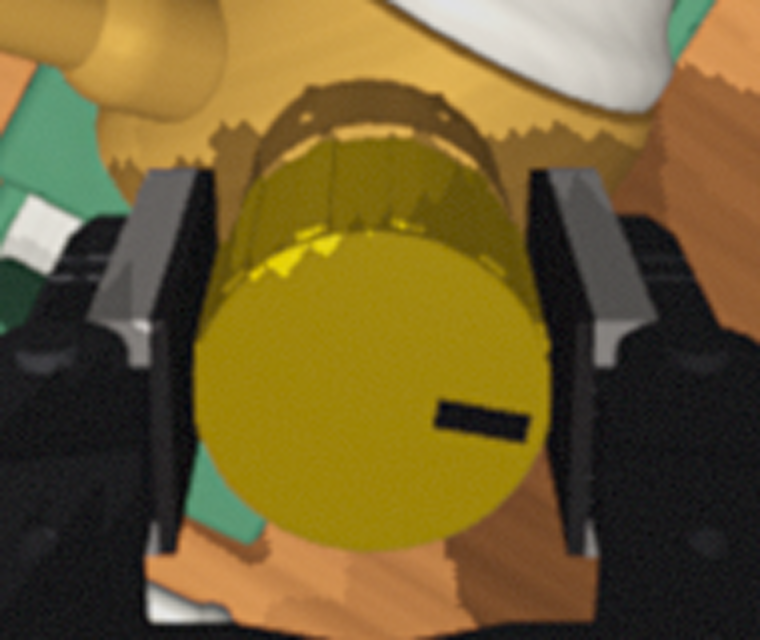

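```bash
python3 -m creep '[[[0,-0.2,0,0,0,0,0],[0,-0.2,0,0,0,0,0]]]' 40
python3 - <<'E'
from h import *
go([.557,.263,.183],5);print(pose()[2]['torque'].round(3))
E
```

```text
t: 19.9
eef_pos: [0.5607, 0.2647, 0.1861]
tool_rot: [-0.001, 0.89, -0.457, 0.001]
contact_force: [5.7, 3.0, 1.4]
gripper_width: 0.391
t 19.90 p [0.5607 0.2647 0.1861] head -54.3 tilt 0.004 q7 -1.68 w 0.39 F [5.7 3.  1.4] | shift cm [-0.08  0.4   0.31] rotvec [-0.003 -0.003 -1.035]
[ 0.576 -1.302  0.053]
```

```bash
python3 -m creep '[[[0,-0.18,0,0,0,0,0],[0,-0.18,-0.3,0,0,0,0],[0,-0.18,-0.7,0,0,0,0],[0,-0.18,-1,0,0,0,0]]]' 40
python3 - <<'E'
from h import *
go([.557,.263,.183],5);print(pose()[2]['torque'].round(3))
E
```

```text
t: 20.4
eef_pos: [0.5606, 0.2648, 0.1951]
tool_rot: [0.0, 0.889, -0.457, 0.0]
contact_force: [5.0, 1.2, -1.9]
gripper_width: 0.389
t 20.40 p [0.5606 0.2648 0.1951] head -54.4 tilt 0.001 q7 -1.67 w 0.39 F [ 5.   1.2 -1.9] | shift cm [-0.06  0.4   1.21] rotvec [ 1.000e-03 -1.000e-03 -1.037e+00]
[ 2.020e-01 -1.183e+00  1.000e-03]
```

```bash
python3 -m creep '[[[0,-0.1,-0.7,0,0,0,0],[0,-0.1,-1.5,0,0,0,0],[0,-0.1,-3,0,0,0,0],[0,-0.1,-5,0,0,0,0],[0,-0.1,-5,0,0,0,0],[0,-0.1,-5,0,0,0,0],[0,-0.1,-5,0,0,0,0]]]' 40
python3 - <<'E'
from h import *
go([.557,.263,.183],5)
for c in ['wrist','side','top']:
    p,d=bot.read_camera(c);cv2.imwrite(f'pics/f_{c}.png',p)
    pts,u,v=cloud(c,d)
    if c!='wrist':
        for n,x,y in [('red',.605,-.337),('blue',.595,-.206)]:
            m=(np.hypot(pts[:,0]-x,pts[:,1]-y)<.025)&(pts[:,2]>.06)&(pts[:,2]<.13);q=pts[m]
            if len(q): print(c,n,q.mean(0).round(3),q[:,2].max().round(3))
    hsv=cv2.cvtColor(p,cv2.COLOR_BGR2HSV);h=hsv[v,u]
    m=(np.hypot(pts[:,0]-.559,pts[:,1]-.264)<.03)&(pts[:,2]>.22)&(h[:,0]>22)&(h[:,0]<36)&(h[:,1]>180);q=pts[m]
    if len(q): print(c,'cap',len(q),q.min(0).round(3),q.max(0).round(3))
go([.557,.263,.183],5)
E
```

```text
t: 21.28
eef_pos: [0.5603, 0.2661, 0.2448]
tool_rot: [0.001, 0.889, -0.457, -0.0]
contact_force: [-1.1, 0.1, 0.1]
gripper_width: 0.389
t 21.27 p [0.5603 0.2661 0.2448] head -54.4 tilt 0.002 q7 -1.65 w 0.39 F [-1.1  0.1  0.1] | shift cm [0.07 0.44 6.18] rotvec [ 1.000e-03  1.000e-03 -1.037e+00]
wrist cap 7128 [0.539 0.248 0.243] [0.573 0.282 0.272]
side red [ 0.6   -0.329  0.081] 0.106
side blue [ 0.589 -0.199  0.083] 0.104
top red [ 0.603 -0.336  0.09 ] 0.11
top blue [ 0.593 -0.206  0.092] 0.108
t 21.43 p [0.5605 0.2663 0.245 ] head -54.4 tilt 0.001 q7 -1.65 w 0.39 F [-0.9 -0.4 -0.5] | shift cm [0.07 0.47 6.2 ] rotvec [ 1.000e-03  1.000e-03 -1.037e+00]
```

View pics/f_wrist.png

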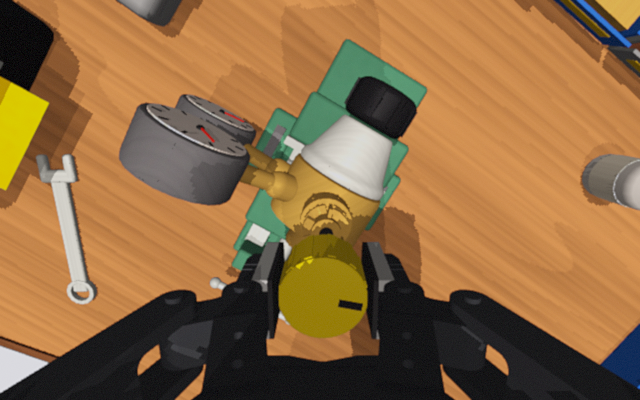

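View pics/f_side.png

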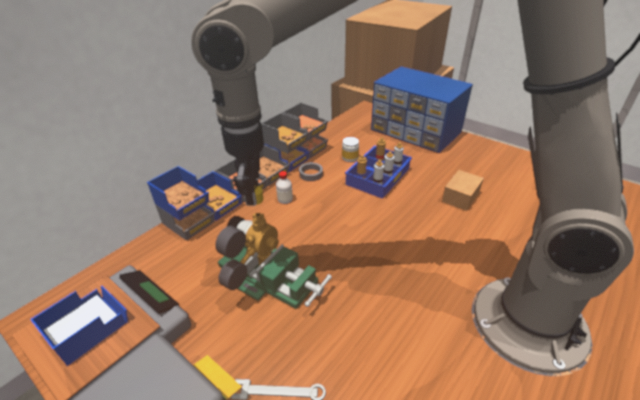

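View pics/f_top.png

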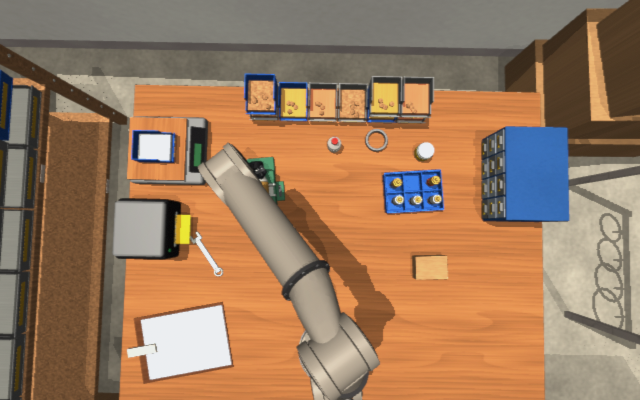

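Run:
```python
from station import bot
print(bot.hand_in())
```

```text
the job is handed in; nothing more can be done
None
```

The job is handed in at t = 21.4 s of the 61 s allowed; `hand_in` reports no verdict, so the result rests on my own last checks.

- **Arrestors:** The red one stands in cell3 (far right) and the blue one in cell5 (far left), both released. The wrist camera put both within about 4 mm of the cell centres, with tops at about 105 mm. The last top view shows both standing in their cells. The three silver arrestors and the bystanders look unmoved.
- **Cap:** The thread is left-hand. Anticlockwise, the cap gave only about 12° before the torque rose to 0.7 Nm and the fingers slipped on it. Clockwise it turned freely to about 1.2 rad from its start and lifted straight off.
- **Final hold:** The gripper holds the cap about 61–62 mm above its seat. The wrist force is near zero, and the wrist picture shows the cap above the regulator.

**Disagreements:**
- The anticlockwise test gave that soft 12° before blocking, where the text says it blocks at once.
- That slip left the cap about 2–3 mm off the jaw centre. This caused up to 11 N of sideways force near the end of the turn, which I eased before lifting.
- Early camera positions differed by about 2–5 mm between views.

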